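# Load an ink cartridge into the dock of a wide-format printer

## Task

Take the tall ink cartridge out of the storage rack, stand it nose first on the sill in front of the dock's empty slot and let go of it there, then push it from its tail through the flared guides until it is fully home, level with the cartridge already in the other slot. Leave the low cartridge in the rack, the loaded cartridge, the tape roll and the bottle as they are.

Things in the scene. Friction and masses are not known exactly. Their poses are not given: they have to be found in the camera images.
- cartridge: the tall ink cartridge to load: a white plastic slab standing on its narrow long edge, 160 mm long, 30 mm thick, 75 mm high, about 0.3 kg. Origin at the centre of its underside; x points to the nose, z up. Both broad sides are flat, to grip across the 30 mm. A 3 mm high, 30 mm long grey key rib on top is centred 45 mm from the middle towards the nose. In the rack its underside is 4 mm above the table
- cartridge_nose (a point): bottom middle of the tall cartridge's nose face, 80 mm along x from its origin. The nose has a grey end cap with a brass contact and an ink outlet; this last 10 mm is stepped down to 26 mm thick
- cartridge_tail (a point): bottom middle of the tall cartridge's tail face, at x = -80 mm. The tail has dark upright grip ridges on both sides over its last 25 mm and a paper label on its end
- seat: thin needle block at the back of the dock's EMPTY slot (either one). Its origin is where the tall cartridge's origin lies when fully home: on the slot's centre line, on the slot floor (12 mm above the table, level with the sill). x points into the slot, the way the cartridge is pushed, z up. In this frame the roof's front edge is at x = -50 mm, the sill's front edge at x = -260 mm
- slot_mouth (a point): middle of the empty slot's mouth, on the sill under the roof's edge. Here the slot is 34 mm wide. In front of it two fixed ribs, tops 22 mm above the sill, converge over 70 mm from 70 mm apart to 34 mm, so a cartridge pushed from its tail centres itself; it slides easily (1 to 3 N). No room for fingers under the roof: held by its middle it cannot go home; home, its tail sticks out 30 mm
- dock: the fixed ink dock: a white box with two slots and an open grey sill, 157 mm wide. Origin on the table under the middle of the roof's front edge; x points into the slots, z up. Housing x = 0 to 138 mm, its top 100 mm above the table; sill 12 mm high, x = -210 to 0 mm, open above. Slots' centre lines at y = +47.5 and -47.5 mm, each 34 mm wide, 82 mm high, ending at a solid back wall at x = 130 mm
- rack: the fixed grey sheet-metal storage rack, 190 x 160 mm. Origin on the table under its middle. Two lanes along x at y = +47.5 and -47.5 mm with a cartridge in each, noses to +x. Pockets 84 mm high enclose both ends of each cartridge beyond 54 mm from the middle, so it can be gripped only in its middle part and must be lifted straight up by 85 mm to be free
- low_cartridge: a half-height cartridge, 45 mm high, otherwise like the tall one (160 x 30 mm), in the other lane of the rack (which lane varies), to be left there. Origin at the centre of its underside
- loaded_cartridge: a cartridge exactly like the tall one, already home in the dock's other slot, its tail sticking out 30 mm from under the roof. Leave it. Origin at the centre of its underside, x to its nose
- tape_roll: a paper-coloured roll of tape lying flat on the table, 90 mm across, 25 mm high; origin at the centre of its underside. Leave it
- cleaner_bottle: a white bottle, 60 mm across, 150 mm high, standing on the table; origin at the centre of its underside. Leave it

How it is judged:
By the outcome, as a careful person would: the job done as asked, in the order asked, and still so for the second after the job is handed in, with the robot touching nothing.
It also fails if it takes over 56 s, if anything falls off the work surface, if the arm or the gripper's body presses on something with over 40 N, if the wrist force passes 120 N, or if a joint passes its speed limit or range.

## Robot

A 7-joint arm with a two-finger parallel gripper is mounted at the origin on the work surface. World frame = base frame: x ahead of the robot, y to its left, z up, the work surface at z = 0. Lengths are in m, angles in rad, forces in N, time in s.
With the tool pointing down it reaches from about 0.4 to 0.875 m from the base axis. Payload 6.5 kg.
Tool frame: the origin (TCP) lies at the very end of the fingers, on their centre line; the grasp point (between the pads) lies 19 mm behind it; z points along the fingers, y is the direction in which the jaws open and shut (so a half turn about z gives the same grasp; the last joint's range is limited). The gripper opens to 85 mm and grips with 20 to 120 N. Pads are 22 mm wide; open, the fingers measure 114 mm over their backs; the gripper's body (76 mm by 85 mm) begins 54 mm behind the grasp point. The pads swing forward as they close: fully open they stand 13 mm farther back than shut.
Start: joints at [-1.297, 0.536, -0.004, 1.538, 0.003, 1.067, -0.071], TCP at [0.217, 0.613, 0.231] pointing down, gripper open.
Joint ranges: [-2.7, 2.7], [-0.37, 2.16], [-1.27, 1.26], [0.24, 2.4], [-1.31, 4.45], [0.19, 1.91], [-2.76, 2.76]. Speed limits (rad/s): [2.39, 2.39, 3.14, 3.14, 3.14, 3.14, 3.14].

## Interface

Orientations are given as [roll, pitch, yaw] about the fixed x, y, z axes, in that order (R = Rz(yaw) Ry(pitch) Rx(roll)).
In Python, from workcell import env gives the robot as it stands.
- The arm moves only by the tool jog_arm, never from a script. Its argument "steps" is a list that holds one entry, the list of rows, each a list of 7 numbers: the finger opening in m, from 0 to 0.0854, then the shift along the tool's x, y, z in m, then the turn, a rotation vector about the tool's x, y, z in degrees. In form: [[[hand, x, y, z, rx, ry, rz], ...]]. A call has 1 to 12 rows; each row is the pose to reach, as a shift and turn from the pose commanded when the call began, along the tool's axes at that moment; what a row does not reach only later rows make up. A row lasts 1/12 s, in which the tool goes at most 41.7 mm and 7.16 degrees, less where a joint would pass 70% of its speed; a pose out of reach is approached as far as the arm can. A call with a gripper value outside its range is refused whole. The fingers move at their own pace and stop on an object; "squeeze" is the grip in N (left out, the last holds). Time passes only in rows, so rows that repeat a pose let the fingers close. It gives the time, the measured TCP pose, the force and the opening at its end, in the units of the state.
- env.get_obs(): the state, without advancing time (a new reading comes with each control period).
- env.get_image(name): name is "side" or "top" or "wrist"; returns a dict with "pixels" (384x512x3 uint8, red, green, blue), "range_z" (384x512 float32, m along the optical axis (not along the pixel's ray), 0 where there is no reading), "fx", "fy", "cx", "cy" (pixels), "k1" (the pictures are not rectified: a ray, as slopes to the right and down, at radius r is drawn at 1 + k1 r^2 times it, then the intrinsics apply), "T" (4x4, takes a point from camera to world coordinates). Camera axes: x right, y down, z forward; pixel columns grow to the right and rows downward; lengths in m; the calibration is good to about 2 mm. A picture is of the moment at which its call begins.
- env.sign_off(): hands the job in, once; it reports no verdict.
Trained networks look in a picture, given as the dict that the camera call returned (one of the last four; its "shot" number tells which), for a name from the list of things; names that differ only in an ending like _2 or _b are one class to them, and where a whole thing is asked for, a point or a joint stands for the part that bears it (a point fixed in the world has none). Each returns a list of dicts, best first, with "score" (0 to 1); they miss things now and then, are a little off and sometimes report something else, mostly with a low value. They report only what shows in the picture. A call takes as long as a camera call.
- env.recognise(label, picture): "at" ([x, y, z] in m, in the coordinates of the camera as it stood for that picture, good to about 4 mm: the middle of the surface that is visible of it).
- env.cut_out(label, picture): "region" (384x512 bool, what is visible of it).
- env.tip_of(label, picture): "at" ([x, y, z] in m, in the coordinates of the camera as it stood for that picture, good to about 4 mm: a listed point, or the origin of a listed thing).
The state is a dict: "time": time; "q": joint angles; "qd": joint speeds; "joint_torque": joint torques, N m; "ee_pos": TCP position; "tcp_rot": TCP orientation; "contact_force": force on the tool from outside, world axes, zero at the start; "wrist_torque": the same for the moment, N m; "width": opening from 0.0 (shut) to 1.0 (fully open).
Only numpy, scipy, OpenCV 4.12 (cv2) and the standard library are available. Lean on these libraries where they do the work, as an engineer would, in place of code of your own. Each camera call takes 0.05 s, during which the arm holds its last target. There are 200 camera calls.

## Working session

There is one attempt and no reset: what is moved stays moved. The work goes in short steps, Python scripts to look and compute and a tool call to move; the robot and the scene stay as the last step left them, time stands still between calls to the robot, and variables do not carry over. Pictures are saved under pics/ and viewed, about 8 in all and at most 12, crops included, and the job is handed in when it is done.

Besides the shell and the picture viewer there is one more tool, called after ">>>" in YAML: its name, and indented under it one key for each argument. jog_arm: Moves the arm, as the interface text tells. Its arguments: {"type":"object","properties":{"steps":{"type":"array","items":{"type":"array","items":{"type":"array","items":{"type":"number"}}}},"squeeze":{"type":"number"}},"required":["steps"]}

```bash
mkdir -p pics; cat > h.py <<'E'
import numpy as np, cv2
from workcell import env
np.set_printoptions(precision=4,suppress=True)
def save(p,n): cv2.imwrite('pics/'+n,cv2.cvtColor(p['pixels'],cv2.COLOR_RGB2BGR))
def W(p,a): return (p['T']@np.r_[a,1])[:3]
def cloud(p):
    h,w=p['range_z'].shape
    K=np.array([[p['fx'],0,p['cx']],[0,p['fy'],p['cy']],[0,0,1.]])
    u,v=np.meshgrid(np.arange(w),np.arange(h))
    s=cv2.undistortPoints(np.stack([u,v],-1).reshape(-1,1,2).astype(np.float64),K,np.array([p['k1'],0,0,0.])).reshape(h,w,2)
    z=p['range_z'].astype(float)
    P=np.stack([s[...,0]*z,s[...,1]*z,z],-1)
    X=P@p['T'][:3,:3].T+p['T'][:3,3]; X[z==0]=np.nan
    return X
E
python3 - <<'E'
from h import *
o=env.get_obs(); print(o['time'],o['ee_pos'],o['tcp_rot'],o['contact_force'],o['width'])
ims=[]
for n in ['top','side']:
    p=env.get_image(n); ims.append(p['pixels']); print(n,p['T'])
    for l in ['cartridge','cartridge_nose','cartridge_tail','seat','slot_mouth','dock','rack','low_cartridge','loaded_cartridge','tape_roll','cleaner_bottle']:
        r=env.tip_of(l,p)
        print(l,[(round(d['score'],2),W(p,d['at'])) for d in r[:3]])
    np.save(n+'.npy',cloud(p)); np.save(n+'px.npy',p['pixels'])
    save(p,n+'0.png')
E
```

```text
0.0 [0.2164 0.6122 0.2304] [-3.1398  0.0001  2.8019] [ 0.9833 -0.4241  0.0832] 0.998920751807442
top [[-0.0244 -0.9883  0.1506  0.3745]
 [-0.9995  0.0211 -0.0233 -0.0523]
 [ 0.0198 -0.1511 -0.9883  1.1587]
 [ 0.      0.      0.      1.    ]]
cartridge []
cartridge_nose [(0.63, array([ 0.5756, -0.1908,  0.0058])), (0.51, array([ 0.4181, -0.2267,  0.005 ]))]
cartridge_tail [(0.6, array([ 0.4152, -0.2238,  0.0061])), (0.57, array([ 0.7644, -0.0874, -0.0033]))]
seat []
slot_mouth []
dock [(0.96, array([0.5535, 0.2361, 0.0042]))]
rack [(0.63, array([ 0.5086, -0.2553, -0.0013]))]
low_cartridge [(0.56, array([ 0.5125, -0.3015,  0.0022])), (0.4, array([ 0.5766, -0.1908,  0.0042]))]
loaded_cartridge [(0.69, array([0.5943, 0.2908, 0.0126]))]
tape_roll [(0.52, array([ 0.7626, -0.0864,  0.0005])), (0.28, array([ 0.5043, -0.252 ,  0.002 ]))]
cleaner_bottle [(0.87, array([ 0.3148, -0.4228, -0.0024]))]
side [[ 0.9145 -0.3138  0.2553  0.2484]
 [-0.4044 -0.6886  0.602  -0.74  ]
 [-0.0131 -0.6537 -0.7566  0.888 ]
 [ 0.      0.      0.      1.    ]]
cartridge [(0.95, array([ 0.4961, -0.2113,  0.0016]))]
cartridge_nose [(0.76, array([ 0.5724, -0.1929,  0.0051]))]
cartridge_tail [(0.78, array([ 0.4192, -0.2237,  0.0047]))]
seat [(0.34, array([ 0.5054, -0.2571, -0.0004])), (0.16, array([ 0.5142, -0.3003,  0.0029]))]
slot_mouth [(0.58, array([ 0.4165, -0.2266,  0.0043]))]
dock [(0.62, array([ 0.5499,  0.2347, -0.0009]))]
rack [(0.59, array([ 0.5082, -0.2557, -0.0007]))]
low_cartridge [(0.94, array([ 0.5116, -0.3   ,  0.0005]))]
loaded_cartridge [(0.79, array([0.6002, 0.2853, 0.0128]))]
tape_roll [(0.55, array([ 0.761 , -0.0873,  0.0011]))]
cleaner_bottle [(0.83, array([ 0.3113, -0.424 ,  0.0004]))]
```

View pics/top0.png

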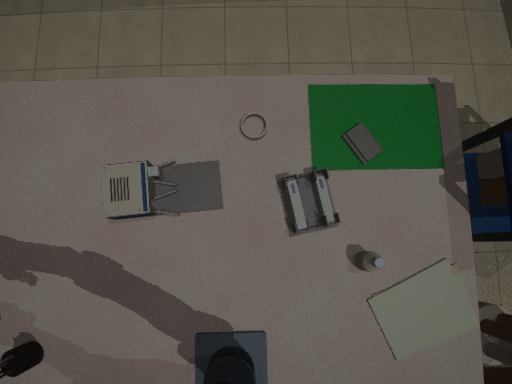

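View pics/side0.png

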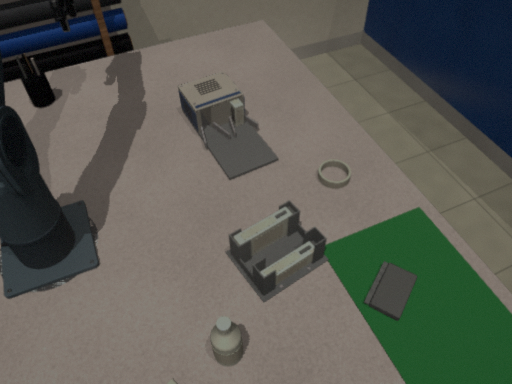

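The top view shows the dock at the left, with its housing around (127,190) and its sill running right to (222,185). The loaded cartridge tail is in the upper slot (153,172), so the empty slot is the lower one, at about (160,198). The rack is at (308,202), with the tall cartridge in the left lane (295,203) and the low one in the right lane. The side view agrees. Next I fit the yaws from depth.

```bash
python3 - <<'E'
from h import *
for n in ['top','side']:
    X=np.load(n+'.npy')
    def sel(zl,zh,c,r):
        m=(X[...,2]>zl)&(X[...,2]<zh)&(np.hypot(X[...,0]-c[0],X[...,1]-c[1])<r); return X[m]
    for nm,a in [('tall',(.072,.0825,(.497,-.211),.05)),('rack',(.06,.1,(.508,-.255),.15)),('housing',(.093,.108,(.55,.31),.15)),('sill',(.007,.017,(.55,.13),.16)),('loadedtail',(.08,.092,(.6,.22),.04))]:
        P=sel(*a)
        if len(P)<5: print(n,nm,len(P)); continue
        (c,s,ang)=cv2.minAreaRect(P[:,:2].astype(np.float32)*1000)
        print(n,nm,len(P),np.array(c),np.array(s),ang,'z',np.median(P[:,2]),'mean',P.mean(0))
E
```

```text
top tall 303 [ 495.9369 -205.6543] [99.5805 30.5032] 10.93336009979248 z 0.07918378098588241 mean [ 0.4943 -0.2056  0.0791]
top rack 856 [ 503.6043 -253.2082] [174.4235 138.3089] 11.046846389770508 z 0.07937171791154063 mean [ 0.4993 -0.2224  0.0784]
top housing 2408 [545.9328 303.4828] [157.4903 139.9546] 4.194254398345947 z 0.1006796285871685 mean [0.5454 0.3026 0.1007]
top sill 2861 [531.9467 128.7308] [228.928  273.8698] 70.97567749023438 z 0.012531972840889471 mean [0.5567 0.1259 0.0125]
top loadedtail 130 [598.5029 224.243 ] [66.7276 34.2048] 3.2617692947387695 z 0.08757941300963423 mean [0.5992 0.2254 0.0873]
side tall 454 [ 496.2147 -209.1052] [99.1181 32.1896] 10.858325004577637 z 0.07991864477101834 mean [ 0.495  -0.2115  0.0795]
side rack 1752 [ 505.6775 -254.9144] [176.1508 139.1205] 11.196084976196289 z 0.07942266286179578 mean [ 0.4987 -0.2378  0.0772]
side housing 1501 [546.9122 300.4559] [159.8482 143.8679] 5.473995685577393 z 0.0998314858458551 mean [0.5443 0.295  0.0997]
side sill 2587 [557.4399 151.7308] [182.176  268.1672] 0.2880662977695465 z 0.013304453566494345 mean [0.558  0.1191 0.0132]
side loadedtail 144 [599.1048 223.3727] [71.3258 43.6129] 11.220806121826172 z 0.08624602302528056 mean [0.599  0.2264 0.0861]
```

```bash
cat >> h.py <<'E'
from scipy.spatial.transform import Rotation as Ro
def rel(*T):  # targets (x,y,z,yawdeg) with tool pointing down -> shift mm, rotvec deg from here
    o=env.get_obs(); R=Ro.from_euler('xyz',o['tcp_rot'])
    print('t',o['time'],'p',o['ee_pos'],'rpy',np.degrees(o['tcp_rot']),'F',o['contact_force'],'w',o['width'])
    for t in T:
        r=(R.inv()*Ro.from_euler('xyz',[180,0,t[3]],degrees=True)).as_rotvec(degrees=True)
        print(t,'->',(R.inv().apply(np.array(t[:3])-o['ee_pos'])*1000).round(1),r.round(2))
E
python3 - <<'E'
from h import *
rel((.5,.2,.25,94),(.496,-.209,.25,11))
E
```

```text
t 1.2 p [0.2166 0.6128 0.2313] rpy [-179.9982   -0.0019  160.5337] F [ 0.3561  0.4704 -0.4367] w 0.9988230607351366
(0.5, 0.2, 0.25, 94) -> [-404.8 -294.8  -18.7] [-0.   -0.   66.53]
(0.496, -0.209, 0.25, 11) -> [-537.3 -681.7  -18.7] [ -0.     0.   149.53]
```

>>> jog_arm:
  steps:
    - [[0.085, -0.405, -0.295, -0.019, 0, 0, 66.5], [0.085, -0.405, -0.295, -0.019, 0, 0, 66.5], [0.085, -0.405, -0.295, -0.019, 0, 0, 66.5], [0.085, -0.405, -0.295, -0.019, 0, 0, 66.5], [0.085, -0.405, -0.295, -0.019, 0, 0, 66.5], [0.085, -0.405, -0.295, -0.019, 0, 0, 66.5], [0.085, -0.405, -0.295, -0.019, 0, 0, 66.5], [0.085, -0.405, -0.295, -0.019, 0, 0, 66.5], [0.085, -0.405, -0.295, -0.019, 0, 0, 66.5], [0.085, -0.405, -0.295, -0.019, 0, 0, 66.5], [0.085, -0.405, -0.295, -0.019, 0, 0, 66.5], [0.085, -0.405, -0.295, -0.019, 0, 0, 66.5]]

```text
time: 2.2
ee_pos: [0.5002, 0.1992, 0.2507]
tcp_rot: [3.141, -0.0, 1.641]
contact_force: [0.9, 0.7, -0.4]
width: 0.994
```

```bash
python3 - <<'E'
from h import *
rel((.496,-.209,.25,11))
E
```

```text
t 2.2 p [0.5002 0.1992 0.2507] rpy [179.9632  -0.0268  94.0468] F [ 0.8552  0.6774 -0.4022] w 0.9938018085904601
(0.496, -0.209, 0.25, 11) -> [-406.9  -33.     0.5] [ 0.01 -0.05 83.05]
```

>>> jog_arm:
  steps:
    - [[0.085, -0.407, -0.033, 0, 0, 0, 83], [0.085, -0.407, -0.033, 0, 0, 0, 83], [0.085, -0.407, -0.033, 0, 0, 0, 83], [0.085, -0.407, -0.033, 0, 0, 0, 83], [0.085, -0.407, -0.033, 0, 0, 0, 83], [0.085, -0.407, -0.033, 0, 0, 0, 83], [0.085, -0.407, -0.033, 0, 0, 0, 83], [0.085, -0.407, -0.033, 0, 0, 0, 83], [0.085, -0.407, -0.033, 0, 0, 0, 83], [0.085, -0.407, -0.033, 0, 0, 0, 83], [0.085, -0.407, -0.033, 0, 0, 0, 83], [0.085, -0.407, -0.033, 0, 0, 0, 83]]

```text
time: 3.2
ee_pos: [0.4944, -0.2104, 0.2506]
tcp_rot: [3.14, -0.0, 0.181]
contact_force: [-0.1, 1.9, -0.1]
width: 0.998
```

```bash
python3 - <<'E'
from h import *
p=env.get_image('wrist'); save(p,'w1.png'); X=cloud(p)
for l in ['cartridge','cartridge_nose','cartridge_tail','rack','low_cartridge']:
    print(l,[(round(d['score'],2),W(p,d['at'])) for d in env.tip_of(l,p)[:2]])
for zl,zh in [(.074,.0805)]:
    m=(X[...,2]>zl)&(X[...,2]<zh)&(np.hypot(X[...,0]-.496,X[...,1]+.209)<.05)
    P=X[m]; c,s,a=cv2.minAreaRect(P[:,:2].astype(np.float32)*1000); print(len(P),c,s,a,P.mean(0))
rel((.496,-.209,.25,11))
E
```

```text
cartridge [(0.69, array([ 0.4989, -0.208 ,  0.0079]))]
cartridge_nose []
cartridge_tail []
rack [(0.79, array([ 0.4986, -0.2535,  0.003 ]))]
low_cartridge [(0.78, array([ 0.5083, -0.2991,  0.0075]))]
1617 (495.38531494140625, -207.57586669921875) (99.14562225341797, 29.976865768432617) 11.041626930236816 [ 0.4976 -0.2076  0.0796]
t 3.5 p [ 0.4953 -0.2068  0.2503] rpy [-179.9818   -0.0162   11.2051] F [-0.4226  0.1538 -0.213 ] w 0.9965199191243315
(0.496, -0.209, 0.25, 11) -> [0.3 2.3 0.3] [-0.02 -0.02  0.21]
```

View pics/w1.png

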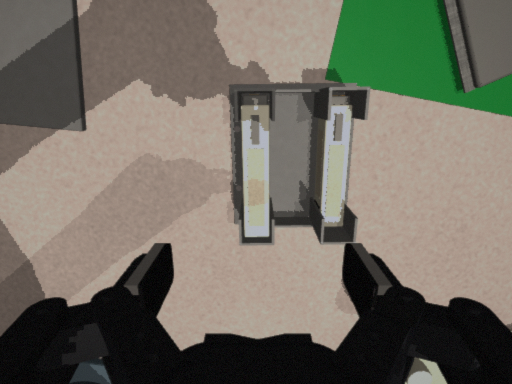

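The wrist view shows the tall cartridge at (257,180), centred between the fingers and upright in the picture, with its key rib towards the nose (up). The low one is on the right, at (335,170). I'll descend and grip.

>>> jog_arm:
  steps:
    - [[0.085, 0, 0, 0.04, 0, 0, 0], [0.085, 0, 0, 0.08, 0, 0, 0], [0.085, 0, 0, 0.12, 0, 0, 0], [0.085, 0, 0, 0.15, 0, 0, 0], [0.085, 0, 0, 0.175, 0, 0, 0], [0.085, 0, 0, 0.195, 0, 0, 0], [0.085, 0, 0, 0.21, 0, 0, 0], [0.085, 0, 0, 0.214, 0, 0, 0], [0.085, 0, 0, 0.214, 0, 0, 0]]

```text
time: 4.25
ee_pos: [0.4946, -0.2069, 0.0355]
tcp_rot: [-3.14, 0.001, 0.194]
contact_force: [0.1, -0.6, 0.2]
width: 0.995
```

>>> jog_arm:
  steps:
    - [[0.02, 0, 0, 0, 0, 0, 0], [0.02, 0, 0, 0, 0, 0, 0], [0.02, 0, 0, 0, 0, 0, 0], [0.02, 0, 0, 0, 0, 0, 0], [0.02, 0, 0, 0, 0, 0, 0], [0.02, 0, 0, 0, 0, 0, 0], [0.02, 0, 0, 0, 0, 0, 0], [0.02, 0, 0, 0, 0, 0, 0], [0.02, 0, 0, 0, 0, 0, 0], [0.02, 0, 0, 0, 0, 0, 0]]
  squeeze: 45

```text
time: 5.08
ee_pos: [0.4956, -0.2075, 0.037]
tcp_rot: [3.141, -0.001, 0.193]
contact_force: [-1.2, 0.9, 6.3]
width: 0.343
```

>>> jog_arm:
  steps:
    - [[0.02, 0, 0, -0.005, 0, 0, 0], [0.02, 0, 0, -0.015, 0, 0, 0], [0.02, 0, 0, -0.03, 0, 0, 0], [0.02, 0, 0, -0.045, 0, 0, 0], [0.02, 0, 0, -0.06, 0, 0, 0], [0.02, 0, 0, -0.08, 0, 0, 0], [0.02, 0, 0, -0.1, 0, 0, 0], [0.02, 0, 0, -0.12, 0, 0, 0], [0.02, 0, 0, -0.14, 0, 0, 0], [0.02, 0, 0, -0.155, 0, 0, 0], [0.02, 0, 0, -0.16, 0, 0, 0], [0.02, 0, 0, -0.16, 0, 0, 0]]

```text
time: 6.08
ee_pos: [0.4956, -0.2076, 0.1976]
tcp_rot: [3.141, -0.002, 0.193]
contact_force: [0.2, -0.5, -3.4]
width: 0.351
```

```bash
python3 - <<'E'
from h import *
p=env.get_image('side'); save(p,'s1.png')
for l in ['cartridge','cartridge_nose','cartridge_tail']:
    print(l,[(round(d['score'],2),W(p,d['at'])) for d in env.tip_of(l,p)[:2]])
rel((.5127,.1066,.20,94.2))
E
```

```text
cartridge [(0.56, array([ 0.4959, -0.2116,  0.1644]))]
cartridge_nose [(0.8, array([ 0.5753, -0.1923,  0.1616])), (0.65, array([ 0.4963, -0.2113,  0.165 ]))]
cartridge_tail [(0.76, array([ 0.4157, -0.2243,  0.1632]))]
t 6.2833 p [ 0.4943 -0.207   0.1952] rpy [-179.947     0.1034   11.0355] F [-0.4933 -0.8032 -1.7596] w 0.3475455698243271
(0.5127, 0.1066, 0.2, 94.2) -> [  78.1 -304.3   -4.7] [ -0.12   0.05 -83.16]
```

View pics/s1.png

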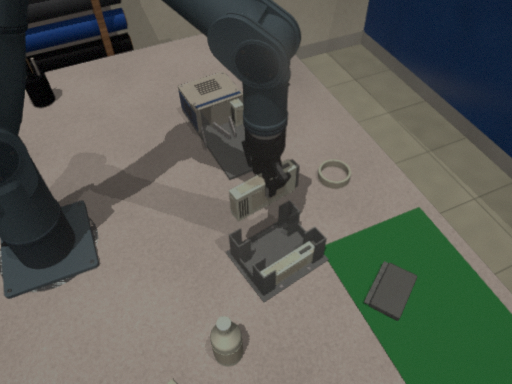

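The side view shows the tall cartridge held level above its empty lane (265,190). The low one stays at (285,262). I'll carry it over to the sill.

>>> jog_arm:
  steps:
    - [[0.02, 0.078, -0.304, -0.004, 0, 0, -83.2], [0.02, 0.078, -0.304, -0.004, 0, 0, -83.2], [0.02, 0.078, -0.304, -0.004, 0, 0, -83.2], [0.02, 0.078, -0.304, -0.004, 0, 0, -83.2], [0.02, 0.078, -0.304, -0.004, 0, 0, -83.2], [0.02, 0.078, -0.304, -0.004, 0, 0, -83.2], [0.02, 0.078, -0.304, -0.004, 0, 0, -83.2], [0.02, 0.078, -0.304, -0.004, 0, 0, -83.2], [0.02, 0.078, -0.304, -0.004, 0, 0, -83.2], [0.02, 0.078, -0.304, -0.004, 0, 0, -83.2], [0.02, 0.078, -0.304, -0.004, 0, 0, -83.2], [0.02, 0.078, -0.304, -0.004, 0, 0, -83.2]]

```text
time: 7.28
ee_pos: [0.5127, 0.1057, 0.1992]
tcp_rot: [-3.14, 0.001, 1.651]
contact_force: [-0.2, -0.4, -2.5]
width: 0.349
```

```bash
python3 - <<'E'
from h import *
p=env.get_image('wrist'); save(p,'w2.png'); X=cloud(p)
for l in ['slot_mouth','seat','dock','loaded_cartridge','cartridge','cartridge_nose']:
    print(l,[(round(d['score'],2),W(p,d['at'])) for d in env.tip_of(l,p)[:2]])
def fit(nm,zl,zh,c,r):
    m=(X[...,2]>zl)&(X[...,2]<zh)&(np.hypot(X[...,0]-c[0],X[...,1]-c[1])<r); P=X[m]
    if len(P)>9: print(nm,len(P),cv2.minAreaRect(P[:,:2].astype(np.float32)*1000),P.mean(0))
fit('housing',.095,.105,(.55,.3),.15)
fit('ribs',.028,.038,(.505,.195),.06)
fit('loaded',.082,.092,(.6,.21),.04)
fit('held',.22,.26,(.51,.12),.12)
rel((.5127,.1066,.05,94.2))
E
```

```text
slot_mouth []
seat []
dock [(0.95, array([0.5495, 0.2324, 0.0028]))]
loaded_cartridge []
cartridge []
cartridge_nose []
housing 7091 ((550.6947021484375, 244.28341674804688), (157.19729614257812, 21.829622268676758), 4.3789215087890625) [0.55   0.2441 0.101 ]
ribs 666 ((515.5478515625, 213.25860595703125), (61.646568298339844, 92.19319915771484), 71.04806518554688) [0.5106 0.2136 0.0344]
loaded 1836 ((599.2218627929688, 223.6480255126953), (56.330135345458984, 32.77937698364258), 6.208027362823486) [0.5988 0.2246 0.0876]
held 28888 ((509.885009765625, 135.6820831298828), (101.66353607177734, 101.54389953613281), 4.8465189933776855) [0.5102 0.1323 0.2448]
t 7.6333 p [0.5133 0.1058 0.2   ] rpy [-179.9714    0.0171   94.1379] F [-0.0629 -0.2094 -1.4554] w 0.3437061793763855
(0.5127, 0.1066, 0.05, 94.2) -> [  0.9  -0.5 150. ] [-0.03  0.02 -0.06]
```

View pics/w2.png

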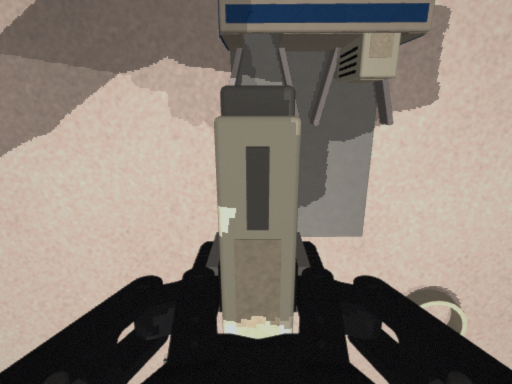

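The wrist view shows the held cartridge (258,200) pointing at the empty slot. The slot's ribs show at (238,65) and (287,65), and the loaded tail at (378,55). The alignment agrees with the dock fit, so I'll lower it.

>>> jog_arm:
  steps:
    - [[0.02, 0, 0, 0.03, 0, 0, 0], [0.02, 0, 0, 0.06, 0, 0, 0], [0.02, 0, 0, 0.09, 0, 0, 0], [0.02, 0, 0, 0.115, 0, 0, 0], [0.02, 0, 0, 0.135, 0, 0, 0], [0.02, 0, 0, 0.145, 0, 0, 0], [0.02, 0, 0, 0.15, 0, 0, 0], [0.02, 0, 0, 0.152, 0, 0, 0], [0.02, 0, 0, 0.152, 0, 0, 0], [0.02, 0, 0, 0.152, 0, 0, 0]]

```text
time: 8.47
ee_pos: [0.5145, 0.1061, 0.0493]
tcp_rot: [3.14, -0.0, 1.644]
contact_force: [-0.4, 0.1, -2.2]
width: 0.346
```

>>> jog_arm:
  steps:
    - [[0.02, 0, 0, 0.001, 0, 0, 0], [0.02, 0, 0, 0.002, 0, 0, 0], [0.02, 0, 0, 0.002, 0, 0, 0], [0.02, 0, 0, 0.002, 0, 0, 0]]

```text
time: 8.8
ee_pos: [0.5136, 0.106, 0.0465]
tcp_rot: [3.141, -0.0, 1.645]
contact_force: [0.1, -0.4, -3.1]
width: 0.346
```

Not in contact yet; I'll lower it in small steps.

>>> jog_arm:
  steps:
    - [[0.02, 0, 0, 0.001, 0, 0, 0], [0.02, 0, 0, 0.001, 0, 0, 0], [0.02, 0, 0, 0.001, 0, 0, 0]]

```text
time: 9.05
ee_pos: [0.5134, 0.1059, 0.0452]
tcp_rot: [-3.142, 0.0, 1.645]
contact_force: [0.5, -0.3, -2.2]
width: 0.344
```

>>> jog_arm:
  steps:
    - [[0.02, 0, 0, 0.001, 0, 0, 0], [0.02, 0, 0, 0.001, 0, 0, 0], [0.02, 0, 0, 0.001, 0, 0, 0]]

```text
time: 9.3
ee_pos: [0.5136, 0.1059, 0.045]
tcp_rot: [3.142, -0.0, 1.645]
contact_force: [-1.6, -0.7, 7.2]
width: 0.348
```

>>> jog_arm:
  steps:
    - [[0.06, 0, 0, 0, 0, 0, 0], [0.06, 0, 0, 0, 0, 0, 0], [0.075, 0, 0, 0, 0, 0, 0], [0.075, 0, 0, 0, 0, 0, 0], [0.075, 0, 0, 0, 0, 0, 0], [0.075, 0, 0, 0, 0, 0, 0], [0.075, 0, 0, -0.02, 0, 0, 0], [0.075, 0, 0, -0.05, 0, 0, 0], [0.075, 0, 0, -0.085, 0, 0, 0], [0.075, 0, 0, -0.12, 0, 0, 0], [0.075, 0, 0, -0.12, 0, 0, 0]]

```text
time: 10.22
ee_pos: [0.5175, 0.1064, 0.1702]
tcp_rot: [3.132, -0.002, 1.644]
contact_force: [1.4, -1.1, 0.2]
width: 0.879
```

```bash
python3 - <<'E'
from h import *
for n in ['wrist','top']:
    p=env.get_image(n); save(p,n+'3.png'); X=cloud(p)
    for l in ['cartridge','cartridge_nose','cartridge_tail','loaded_cartridge']:
        print(n,l,[(round(d['score'],2),W(p,d['at'])) for d in env.tip_of(l,p)[:2]])
    m=(X[...,2]>.08)&(X[...,2]<.093)&(np.hypot(X[...,0]-.5134,X[...,1]-.106)<.1); P=X[m]
    if len(P)>9: print(len(P),cv2.minAreaRect(P[:,:2].astype(np.float32)*1000),P.mean(0))
rel((.522,-.01,.165,94.2),(.522,-.01,.045,94.2))
E
```

```text
wrist cartridge [(0.83, array([0.5142, 0.1053, 0.0147]))]
wrist cartridge_nose []
wrist cartridge_tail []
wrist loaded_cartridge []
6817 ((512.8705444335938, 106.66317749023438), (30.0440616607666, 159.79302978515625), 4.148055553436279) [0.5123 0.114  0.0878]
top cartridge [(0.6, array([0.5146, 0.1041, 0.0123])), (0.16, array([ 0.5054, -0.2498,  0.001 ]))]
top cartridge_nose []
top cartridge_tail [(0.79, array([0.5208, 0.0235, 0.012 ]))]
top loaded_cartridge []
269 ((515.224609375, 69.92951202392578), (30.269609451293945, 81.48924255371094), 4.619041442871094) [0.5147 0.0683 0.0876]
t 10.7167 p [0.513  0.1057 0.1635] rpy [-179.9217    0.0314   94.2286] F [-0.3769 -0.0995 -0.0674] w 0.8771277045164014
(0.522, -0.01, 0.165, 94.2) -> [-116.     0.4   -1.4] [-0.08  0.03  0.03]
(0.522, -0.01, 0.045, 94.2) -> [-115.9    0.6  118.6] [-0.08  0.03  0.03]
```

View pics/wrist3.png

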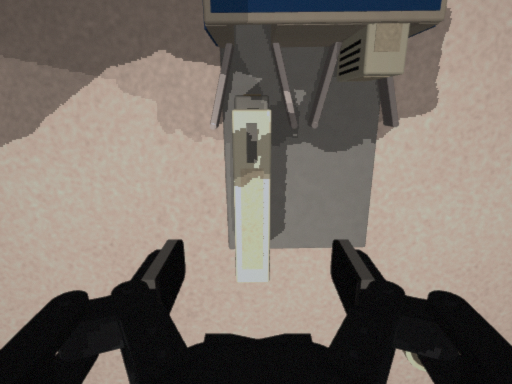

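The wrist view shows the cartridge standing free on the sill (252,190), straight, with its nose just between the ribs. Next I back off behind the tail, shut the fingers and go down.

>>> jog_arm:
  steps:
    - [[0.0, -0.04, 0, 0, 0, 0, 0], [0.0, -0.08, 0, 0, 0, 0, 0], [0.0, -0.116, 0, 0, 0, 0, 0], [0.0, -0.116, 0, 0, 0, 0, 0], [0.0, -0.116, 0, 0.03, 0, 0, 0], [0.0, -0.116, 0, 0.06, 0, 0, 0], [0.0, -0.116, 0, 0.09, 0, 0, 0], [0.0, -0.116, 0, 0.11, 0, 0, 0], [0.0, -0.116, 0, 0.118, 0, 0, 0], [0.0, -0.116, 0, 0.118, 0, 0, 0], [0.0, -0.116, 0, 0.118, 0, 0, 0]]

```text
time: 11.63
ee_pos: [0.5223, -0.0099, 0.0466]
tcp_rot: [3.142, 0.0, 1.644]
contact_force: [0.8, -0.1, 1.3]
width: -0.002
```

```bash
python3 - <<'E'
from h import *
rel((.522,-.01,.045,94.2),(.5065,.190,.045,94.2))
E
```

```text
t 11.6333 p [ 0.5223 -0.0099  0.0466] rpy [179.9963   0.0096  94.22  ] F [ 0.772  -0.1482  1.3223] w -0.0015954816673169204
(0.522, -0.01, 0.045, 94.2) -> [-0.1 -0.3  1.6] [0.   0.01 0.02]
(0.5065, 0.19, 0.045, 94.2) -> [200.5  -1.1   1.6] [0.   0.01 0.02]
```

>>> jog_arm:
  steps:
    - [[0.0, 0.01, 0, 0, 0, 0, 0], [0.0, 0.02, 0, 0, 0, 0, 0], [0.0, 0.027, 0, 0, 0, 0, 0], [0.0, 0.034, 0, 0, 0, 0, 0], [0.0, 0.041, 0, 0, 0, 0, 0], [0.0, 0.048, 0, 0, 0, 0, 0], [0.0, 0.055, 0, 0, 0, 0, 0], [0.0, 0.062, 0, 0, 0, 0, 0], [0.0, 0.069, 0, 0, 0, 0, 0], [0.0, 0.076, 0, 0, 0, 0, 0], [0.0, 0.083, 0, 0, 0, 0, 0], [0.0, 0.09, 0, 0, 0, 0, 0]]

```text
time: 12.63
ee_pos: [0.5153, 0.0806, 0.0462]
tcp_rot: [-3.142, 0.0, 1.645]
contact_force: [0.6, -0.6, 0.2]
width: 0.003
```

```bash
python3 - <<'E'
from h import *
p=env.get_image('wrist'); save(p,'w4.png'); X=cloud(p)
m=(X[...,2]>.082)&(X[...,2]<.093)&(np.hypot(X[...,0]-.508,X[...,1]-.16)<.09)&(X[...,0]<.56); P=X[m]
print(len(P),cv2.minAreaRect(P[:,:2].astype(np.float32)*1000),P.mean(0))
rel((.5065,.190,.045,94.2))
E
```

```text
23881 ((505.8341064453125, 128.00851440429688), (57.34252166748047, 116.87416076660156), 14.033720970153809) [0.5094 0.1431 0.0881]
t 12.6833 p [0.5152 0.0826 0.0461] rpy [-179.9884   -0.0708   94.3378] F [0.2133 1.3316 0.5408] w -0.00022239312767759854
(0.5065, 0.19, 0.045, 94.2) -> [107.8  -0.5   1.3] [-0.01 -0.07  0.14]
```

View pics/w4.png

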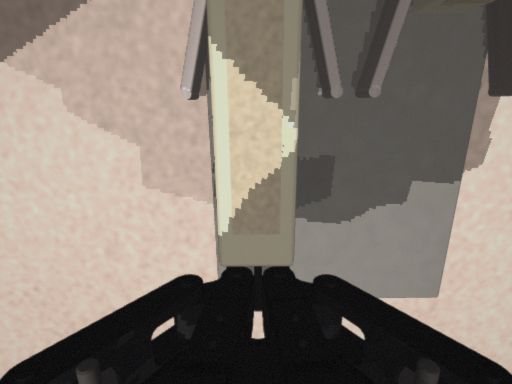

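The wrist view shows the shut fingers (257,285) centred on the tail (257,260), and the cartridge straight between the ribs. I'll continue pushing.

>>> jog_arm:
  steps:
    - [[0.0, 0.007, 0, 0, 0, 0, 0], [0.0, 0.014, 0, 0, 0, 0, 0], [0.0, 0.021, 0, 0, 0, 0, 0], [0.0, 0.028, 0, 0, 0, 0, 0], [0.0, 0.035, 0, 0, 0, 0, 0], [0.0, 0.042, 0, 0, 0, 0, 0], [0.0, 0.049, 0, 0, 0, 0, 0], [0.0, 0.056, 0, 0, 0, 0, 0], [0.0, 0.062, 0, 0, 0, 0, 0], [0.0, 0.068, 0, 0, 0, 0, 0], [0.0, 0.074, 0, 0, 0, 0, 0], [0.0, 0.08, 0, 0, 0, 0, 0]]

```text
time: 13.68
ee_pos: [0.5094, 0.1603, 0.0462]
tcp_rot: [-3.142, 0.0, 1.645]
contact_force: [1.5, -0.4, -0.6]
width: 0.003
```

>>> jog_arm:
  steps:
    - [[0.0, 0.003, 0, 0, 0, 0, 0], [0.0, 0.006, 0, 0, 0, 0, 0], [0.0, 0.009, 0, 0, 0, 0, 0], [0.0, 0.012, 0, 0, 0, 0, 0], [0.0, 0.014, 0, 0, 0, 0, 0], [0.0, 0.016, 0, 0, 0, 0, 0], [0.0, 0.018, 0, 0, 0, 0, 0], [0.0, 0.018, 0, 0, 0, 0, 0]]

```text
time: 14.35
ee_pos: [0.5081, 0.1782, 0.0462]
tcp_rot: [3.142, -0.0, 1.645]
contact_force: [-1.2, -0.6, -0.5]
width: 0.002
```

```bash
python3 - <<'E'
from h import *
p=env.get_image('wrist'); save(p,'w5.png')
rel((.5065,.190,.045,94.2))
E
```

```text
t 14.4 p [0.5081 0.178  0.0462] rpy [179.9977  -0.0114  94.2551] F [-0.6751 -0.0135  0.7657] w 0.002726251680225709
(0.5065, 0.19, 0.045, 94.2) -> [12.1 -0.7  1.3] [ 0.   -0.01  0.06]
```

View pics/w5.png

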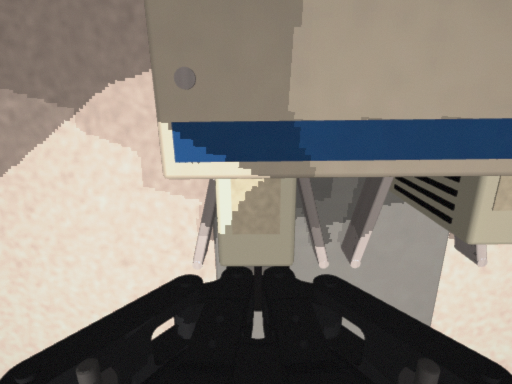

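The tail's top edge is at row 265 and the loaded one's is at row 244, so there are about 11 mm left. I'll push on slowly, watching the force.

>>> jog_arm:
  steps:
    - [[0.0, 0.002, 0, 0, 0, 0, 0], [0.0, 0.004, 0, 0, 0, 0, 0], [0.0, 0.006, 0, 0, 0, 0, 0], [0.0, 0.008, 0, 0, 0, 0, 0], [0.0, 0.009, 0, 0, 0, 0, 0], [0.0, 0.009, 0, 0, 0, 0, 0]]

```text
time: 14.9
ee_pos: [0.5074, 0.1872, 0.0462]
tcp_rot: [3.142, -0.0, 1.645]
contact_force: [-1.2, -0.4, -0.7]
width: 0.002
```

>>> jog_arm:
  steps:
    - [[0.0, 0.001, 0, 0, 0, 0, 0], [0.0, 0.001, 0, 0, 0, 0, 0]]

```text
time: 15.07
ee_pos: [0.5074, 0.1877, 0.0462]
tcp_rot: [3.142, 0.0, 1.645]
contact_force: [-0.5, -0.3, 0.5]
width: 0.0
```

>>> jog_arm:
  steps:
    - [[0.0, 0.001, 0, 0, 0, 0, 0], [0.0, 0.001, 0, 0, 0, 0, 0]]

```text
time: 15.23
ee_pos: [0.5074, 0.1878, 0.0462]
tcp_rot: [-3.142, 0.001, 1.644]
contact_force: [0.7, -3.2, 1.1]
width: -0.0
```

>>> jog_arm:
  steps:
    - [[0.0, 0.001, 0, 0, 0, 0, 0], [0.0, 0.001, 0, 0, 0, 0, 0], [0.0, 0.001, 0, 0, 0, 0, 0]]

```text
time: 15.48
ee_pos: [0.5075, 0.1878, 0.0462]
tcp_rot: [3.142, 0.002, 1.643]
contact_force: [-0.3, -5.3, 1.5]
width: 0.001
```

>>> jog_arm:
  steps:
    - [[0.0, 0.001, 0, 0, 0, 0, 0], [0.0, 0.001, 0, 0, 0, 0, 0], [0.0, 0.001, 0, 0, 0, 0, 0]]

```text
time: 15.73
ee_pos: [0.5076, 0.1878, 0.0462]
tcp_rot: [3.142, 0.003, 1.642]
contact_force: [1.3, -8.7, 1.0]
width: -0.004
```

```bash
python3 - <<'E'
from h import *
p=env.get_image('wrist'); save(p,'w6.png'); X=cloud(p)
a=np.array([-.0745,.9972])
for nm,c in [('tall',.506),('loaded',.6)]:
    m=(X[...,2]>.083)&(X[...,2]<.0892)&(abs(X[...,0]-c)<.02)&(X[...,1]>.19)&(X[...,1]<.24); P=X[m]
    if len(P): s=(P[:,:2]-[.5515,.2335])@a; print(nm,len(P),np.percentile(s,[0,1,5]),P[:,0].mean())
rel((.5065,.190,.045,94.2))
E
```

```text
tall 4797 [-0.0398 -0.037  -0.0308] 0.5046129246510023
loaded 3125 [-0.0297 -0.0288 -0.0275] 0.5923499230518877
t 15.7833 p [0.5076 0.1878 0.0463] rpy [179.9925   0.1602  94.104 ] F [ 0.2846 -8.2113  1.5371] w 0.0007907206399363664
(0.5065, 0.19, 0.045, 94.2) -> [ 2.2 -1.   1.3] [ 0.01  0.16 -0.1 ]
```

View pics/w6.png

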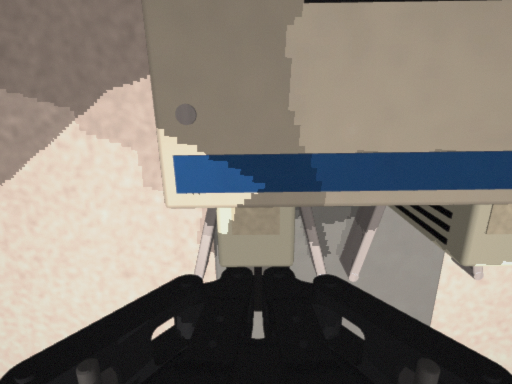

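The tail's top edge (row 265) is now level with the loaded one (row 263, matching the slope of the roof edge). The hard stop showed about 8 N. I'll back off and check.

>>> jog_arm:
  steps:
    - [[0.0, -0.01, 0, 0, 0, 0, 0], [0.0, -0.03, 0, 0, 0, 0, 0], [0.0, -0.06, 0, 0, 0, 0, 0], [0.0, -0.09, 0, -0.02, 0, 0, 0], [0.0, -0.11, 0, -0.05, 0, 0, 0], [0.0, -0.12, 0, -0.09, 0, 0, 0], [0.0, -0.12, 0, -0.13, 0, 0, 0], [0.0, -0.12, 0, -0.16, 0, 0, 0], [0.0, -0.12, 0, -0.16, 0, 0, 0]]

```text
time: 16.53
ee_pos: [0.5199, 0.0712, 0.2123]
tcp_rot: [3.131, -0.003, 1.644]
contact_force: [1.1, -0.1, -0.6]
width: 0.001
```

```bash
python3 - <<'E'
from h import *
p=env.get_image('wrist'); save(p,'w7.png'); X=cloud(p)
a=np.array([-.0745,.9972]); b=np.array([-.9972,-.0745])
d=X[...,:2]-[.5515,.2335]; s=d@a; t=d@b
for nm,c in [('tall',.0475),('loaded',-.0475)]:
    m=(X[...,2]>.083)&(X[...,2]<.093)&(abs(t-c)<.02)&(s>-.06)&(s<.002)
    print(nm,m.sum(),np.percentile(s[m],[0,1,5]),'t',np.percentile(t[m],[2,98]),'z',np.median(X[m][:,2]))
p=env.get_image('side')
for l in ['low_cartridge','tape_roll','cleaner_bottle','loaded_cartridge','cartridge']:
    print(l,[(round(d['score'],2),W(p,d['at'])) for d in env.tip_of(l,p)[:2]])
rel()
E
```

```text
tall 1263 [-0.0301 -0.0298 -0.0293] t [0.0342 0.0627] z 0.08783065269476292
loaded 1298 [-0.0301 -0.0298 -0.0291] t [-0.0614 -0.0328] z 0.08767324033255772
low_cartridge [(0.9, array([ 0.5155, -0.3006,  0.0019]))]
tape_roll [(0.95, array([ 0.7633, -0.0876,  0.0005]))]
cleaner_bottle [(0.81, array([ 0.3126, -0.4256,  0.0033])), (0.41, array([0.55  , 0.232 , 0.0051]))]
loaded_cartridge [(0.86, array([0.5999, 0.2894, 0.0123]))]
cartridge [(0.6, array([0.4996, 0.2748, 0.014 ])), (0.56, array([0.5988, 0.2871, 0.0133]))]
t 16.8833 p [0.5151 0.0709 0.205 ] rpy [-179.856     0.0316   94.2475] F [-0.7257  0.4374 -0.6112] w 0.0033839333009337462
```

View pics/w7.png

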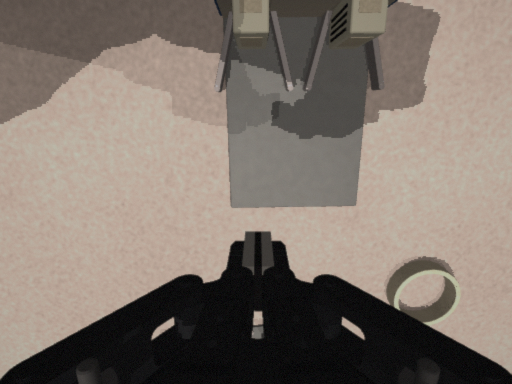

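Both tails stick out equally, at (253,40) and (365,40), about 30 mm each. The robot is clear of everything, so I'll hand it in.

```bash
python3 -c "
from h import *
print(env.sign_off())"
```

```text
the job is handed in; nothing more can be done
None
```

The tall cartridge is fully home in the empty slot, and I handed the job in at about 17 s of the 56 s allowed. I lifted it straight out of the rack, stood it nose first on the sill in front of the slot and let go. Then I pushed it in from its tail with the fingers shut until it stopped at the back; the force I read there was about 9 N.

- **Seating:** both cartridges' tails stick out 30 mm from under the roof, level to within the resolution of the depth image, and their tops are both about 88 mm above the table.
- **Other things:** the low cartridge, loaded cartridge, tape roll and bottle showed the same positions before and after, within the detectors' few mm.
- **Robot:** it ended clear of everything, touching nothing.

No final check failed. One depth reading during the push put the tail out of line, because the fingers were in the view; I measured again with the arm away.

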